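# Fit sleeves and sprockets to two seed meters

### The job

From the parts lying on the bench pick out the two toothed sprockets and the two plain spacer sleeves and fit them to the upright drive shafts of the two meter housings: the big sleeve and big sprocket on the big housing, the small sleeve and small sprocket on the small housing. On each shaft the sleeve goes on first, down on its seat, and the sprocket follows, boss up, sitting flat on the sleeve. Leave the drive hub, the pulley, the cam follower and the singulator where they lie.

Things in the scene. Friction and masses are not known exactly. Their poses are not given: they have to be found in the camera images.
- big_meter: Big cast aluminium meter housing, fixed to the bench: flange 166 x 120 mm, round barrel, box with steel flap to +x. Origin on the bench under the axis of the upright steel shaft, z up. Shaft seat (52 mm boss) 68 mm above origin, casting round it at most 64. Shaft 20 mm thick to 32 mm above seat, tapers to 10 mm at 42, thread ends 48 above seat.
- small_meter: Small cast aluminium meter housing, fixed to the bench: flange 120 x 86 mm, round barrel, box with steel flap to +x. Origin on the bench under the axis of the upright steel shaft, z up. Shaft seat (36 mm boss) 54 mm above origin, casting round it at most 50. Shaft 12 mm thick to 28 mm above seat, tapers to 7 mm at 34, thread ends 40 above seat.
- big_sleeve: Big spacer sleeve, plain galvanised steel tube standing on end: 42 mm outside, 25 mm bore right through, 18 mm high, about 110 g. Origin at the centre of the underside, z up along the bore.
- small_sleeve: Small spacer sleeve, plain galvanised steel tube standing on end: 28 mm outside, 17 mm bore right through, 16 mm high, about 50 g. Origin at the centre of the underside, z up along the bore.
- big_sprocket: Big chain sprocket, dark steel, 20 teeth, 90 mm across the tips, lying boss up: toothed plate 6 mm thick below, round boss 42 mm across above it, 24 mm high in all; 25 mm bore right through. About 320 g. Origin at the centre of the underside, z up along the bore. Grip it by the boss.
- small_sprocket: Small chain sprocket, dark steel, 13 teeth, 60 mm across the tips, lying boss up: toothed plate 6 mm thick below, round boss 30 mm across above it, 22 mm high in all; 17 mm bore right through. About 140 g. Origin at the centre of the underside, z up along the bore. Grip it by the boss.
- drive_hub: Bystander. Galvanised drive hub: smooth round flange 76 mm across and 7 mm thick with four bolt holes and no teeth, spigot 36 mm across, 30 mm high in all. Origin at the centre of the underside.
- pulley: Bystander. Black rubber pulley lying flat, 68 mm across, 24 mm high, grooved rim. Origin at the centre of the underside.
- cam_follower: Bystander. Bright steel cam follower: roller 36 mm across and 14 mm high lying flat, with a 12 mm threaded stud standing up from it, 38 mm high in all. Origin at the centre of the underside.
- singulator: Bystander. White plastic singulator lying flat: T-shaped with a curved, three-lobed head, about 55 x 80 mm, 14 mm high, origin at its middle on the bench, x from stem to head.
Things that resemble listed ones, but are neither listed nor needed, are in the scene too. What is shaped like the big_sprocket but blue is not meant.

How it is judged:
By the outcome, as a careful person would: the job done as asked, in the order asked, and still so for the second after the job is handed in, with the robot touching nothing.
It also fails if it takes over 104 s, if anything falls off the work surface, if the arm or the gripper's body presses on something with over 40 N, if the wrist force passes 120 N, or if a joint passes its speed limit or range.

### The arm

A 6-joint arm with a two-finger parallel gripper is mounted at the origin on the work surface. World frame = base frame: x ahead of the robot, y to its left, z up, the work surface at z = 0. Lengths are in mm, angles in rad, forces in N, time in s.
With the tool pointing down it reaches from about 350 to 975 mm from the base axis. Payload 7.1 kg.
Tool frame: the origin (TCP) lies midway between the tips of the shut fingers; the grasp point (between the pads) lies 19 mm behind it (ctrl.hold_point_z is the distance from the TCP to the grasp point, in mm); x points along the fingers, y is the direction in which the jaws open and shut, and the axes are right-handed (so a half turn about x gives the same grasp; the last joint's range is limited). The gripper opens to 88 mm and grips with 3 to 60 N. Pads are 20 mm wide; open, the fingers measure 115 mm over their backs; the gripper's body (75 mm by 178 mm) begins 61 mm behind the grasp point.
Start: joints at [-1.281, 0.423, 1.63, -0, 1.089, -0.019], TCP at [189.965, -595.414, 222.675] pointing down, gripper open.
Joint ranges: [-3, 3], [-0.9, 2.11], [0.09, 2.58], [-1.31, 4.45], [0.11, 2.69], [-2.54, 2.54]. Speed limits (rad/s): [2.39, 2.39, 3.01, 3.14, 3.14, 3.14].

### API

Orientations are given as a rotation vector (axis times angle).
In Python, from workcell import ctrl, get_image, calibration gives the robot as it stands.
- The arm moves only by the tool move_arm, never from a script. Its argument "rows" is a list of rows, each a list of 5 numbers: the shift along the world's x, y, z in mm, then the turn about the world's z in rad, then the closure, from -1 (fully open) to 1 (shut). In form: [[tx, ty, tz, roll, jaw], ...]. A call has 1 to 12 rows; each row is the pose to reach, as a shift and turn from the pose measured when the call began; what a row does not reach only later rows make up. A row lasts 1/8 s, in which the tool goes at most 62.5 mm and 10.7 degrees, less where a joint would pass 70% of its speed; a pose out of reach is approached as far as the arm can. A call with a gripper value outside its range is refused whole. The fingers move at their own pace and stop on an object; the grip force is fixed at half the most. Time passes only in rows, so rows that repeat a pose let the fingers close. It gives the time, the measured TCP pose, the force and the opening at its end, in the units of the state.
- ctrl.get_obs(): the state, without advancing time (a new reading comes with each control period).
- get_image(name): name is "scene" or "top" or "wrist"; returns the picture (480x640x3 uint8, blue, green, red); there is no depth.
- calibration(name): a dict with "fx", "fy", "cx", "cy" (pixels), "view" (4x4, takes a point from world to camera coordinates); the wrist camera has in their place "T_tool_cam" (4x4, takes a point from camera to tool coordinates, whose origin is the TCP and whose axes are the tool frame's). Camera axes: x right, y up, looking along -z (the intrinsics and any distortion apply to the point x, -y, -z); pixel columns grow to the right and rows downward; lengths in mm; the calibration is good to about 2 mm. A picture is of the moment at which its call begins: read the wrist's pose just before it. calibration takes no time and is no camera call.
- ctrl.close_job(): hands the job in, once; it reports no verdict.
The state is a dict: "t": time; "qpos": joint angles; "qvel": joint speeds; "joint_torque": joint torques, N m; "ee_pos": TCP position; "orientation": TCP orientation; "ft_force": force on the tool from outside, world axes, zero at the start; "moment": the same for the moment, N m; "width": finger opening in mm.
Only numpy, scipy, OpenCV 4.12 (cv2) and the standard library are available. Lean on these libraries where they do the work, as an engineer would, in place of code of your own. Each camera call takes 0.05 s, during which the arm holds its last target.

## Working session

There is one attempt and no reset: what is moved stays moved. The work goes in short steps, Python scripts to look and compute and a tool call to move; the robot and the scene stay as the last step left them, time stands still between calls to the robot, and variables do not carry over. Pictures are saved under pics/ and viewed, and the job is handed in when it is done.

Besides the shell and the picture viewer there is one more tool, called after "Call:" as a command line: name --pt "numbers of a row" for each row, then --argument value for the rest. move_arm: Moves the arm, as the interface text tells. Its arguments: {"type":"object","properties":{"rows":{"type":"array"}},"required":["rows"]}

```bash
ls; mkdir -p pics
python3 - <<'E'
from workcell import ctrl,get_image,calibration
import cv2
for n in("scene","top","wrist"):
    cv2.imwrite(f"pics/{n}0.png",get_image(n)); print(n,calibration(n))
o=ctrl.get_obs();print(o['t'],o['ee_pos'],o['orientation'],o['width'],ctrl.hold_point_z)
E
```

```text
pics
scene {'fx': 480.585435461033, 'fy': 480.585435461033, 'cx': 315.5989614638858, 'cy': 242.3376162160394, 'view': array([[-1.55542377e-01,  9.87829189e-01, -2.48062691e-04,
         9.60472692e+01],
       [-8.11011414e-01, -1.27557488e-01,  5.70954966e-01,
         4.13008033e+02],
       [ 5.63974339e-01,  8.90088741e-02,  8.20981343e-01,
        -1.15624624e+03],
       [ 0.00000000e+00,  0.00000000e+00,  0.00000000e+00,
         1.00000000e+00]])}
top {'fx': 492.7339321875192, 'fy': 492.7339321875192, 'cx': 325.43349379734065, 'cy': 228.47847004391008, 'view': array([[-1.11747942e-01, -9.93717083e-01, -6.22546360e-03,
         5.52003445e+01],
       [ 9.71317837e-01, -1.10547949e-01,  2.10525084e-01,
        -5.16443587e+02],
       [-2.09890585e-01,  1.74788412e-02,  9.77568633e-01,
        -9.27146026e+02],
       [ 0.00000000e+00,  0.00000000e+00,  0.00000000e+00,
         1.00000000e+00]])}
wrist {'fx': 361.5532842225028, 'fy': 361.5532842225028, 'cx': 320.75222426885773, 'cy': 237.61894626014308, 'T_tool_cam': array([[ 1.43757254e-04,  2.77983782e-01, -9.60585757e-01,
        -1.62122547e+02],
       [ 9.99999984e-01, -1.43816302e-04,  1.08036843e-04,
         3.70438378e-02],
       [-1.08115401e-04, -9.60585757e-01, -2.77983798e-01,
        -7.65015568e+01],
       [ 0.00000000e+00,  0.00000000e+00,  0.00000000e+00,
         1.00000000e+00]])}
0.15 [ 189.86245978 -595.02266979  222.0888498 ] [ 2.05528503  0.32109789 -2.0555796 ] 88.0010820401261 18.700000000000003
```

View pics/top0.png

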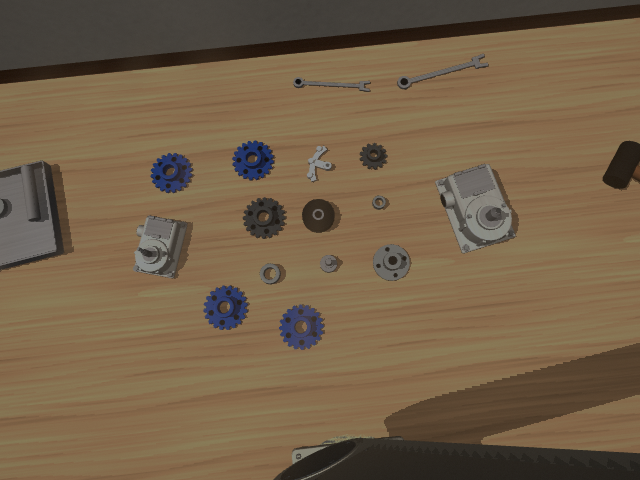

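View pics/scene0.png

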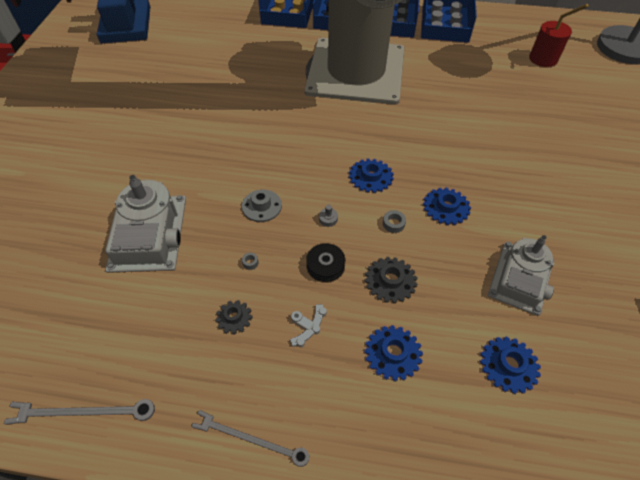

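View pics/wrist0.png

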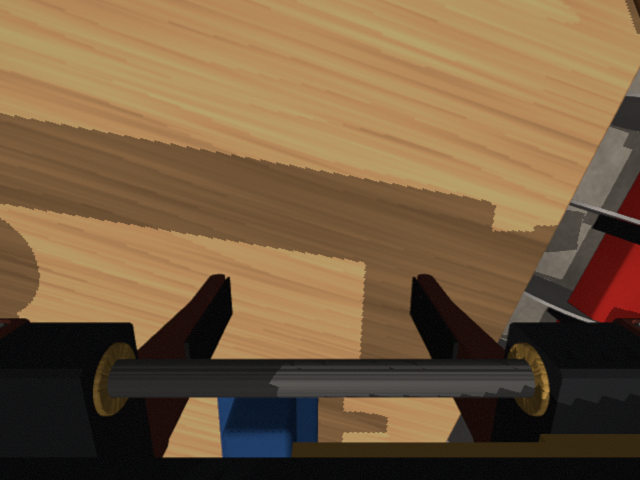

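Top image: the dark toothed parts are at (264,218), big, and (373,156), small. The rings are at (270,273), big, and (379,202), small. The four blue sprockets at (172,172), (253,160), (226,307) and (302,327) are decoys. Next I'll enlarge.

```bash
cat > h.py <<'E'
import numpy as np,cv2
from workcell import ctrl,get_image,calibration
def ray(n,u,v):
    c=calibration(n);V=c['view'];R=V[:3,:3];t=V[:3,3]
    d=np.array([(u-c['cx'])/c['fx'],-(v-c['cy'])/c['fy'],-1.])
    return -R.T@t,R.T@d
def at(n,u,v,z):
    o,d=ray(n,u,v);return o+d*(z-o[2])/d[2]
def proj(n,p):
    c=calibration(n);V=c['view'];q=V[:3,:3]@np.array(p,float)+V[:3,3]
    return c['cx']+c['fx']*q[0]/-q[2],c['cy']-c['fy']*q[1]/-q[2]
def crop(im,u,v,w,h,s,out):
    c=im[int(v-h/2):int(v+h/2),int(u-w/2):int(u+w/2)]
    c=cv2.resize(c,None,fx=s,fy=s,interpolation=cv2.INTER_CUBIC);c=cv2.convertScaleAbs(c,alpha=1.6)
    cv2.imwrite(out,c)
    return c
E
python3 - <<'E'
from h import *
t=cv2.imread('pics/top0.png');s=cv2.imread('pics/scene0.png')
def tiles(im,pts,out):
    cs=[]
    for i,(u,v) in enumerate(pts):
        c=cv2.resize(im[v-32:v+32,u-32:u+32],(256,256),interpolation=cv2.INTER_CUBIC);c=cv2.convertScaleAbs(c,alpha=1.7)
        for k in range(0,64,8):
            cv2.putText(c,str(u-32+k) if k%16==0 else'',(k*4,9),0,.3,(0,255,255),1);cv2.line(c,(k*4,10),(k*4,14),(0,255,255),1)
            cv2.putText(c,str(v-32+k) if k%16==0 else'',(0,k*4+3),0,.3,(0,255,255),1);cv2.line(c,(20,k*4),(24,k*4),(0,255,255),1)
        cs.append(c)
    cv2.imwrite(out,np.vstack([np.hstack(cs[:3]),np.hstack(cs[3:])]))
tiles(t,[(264,218),(373,156),(270,273),(379,202),(490,212),(155,250)],'pics/tt.png')
tiles(s,[(390,279),(233,316),(394,221),(249,261),(140,195),(535,255)],'pics/ts.png')
E
```

```text
(no output)
```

View pics/tt.png

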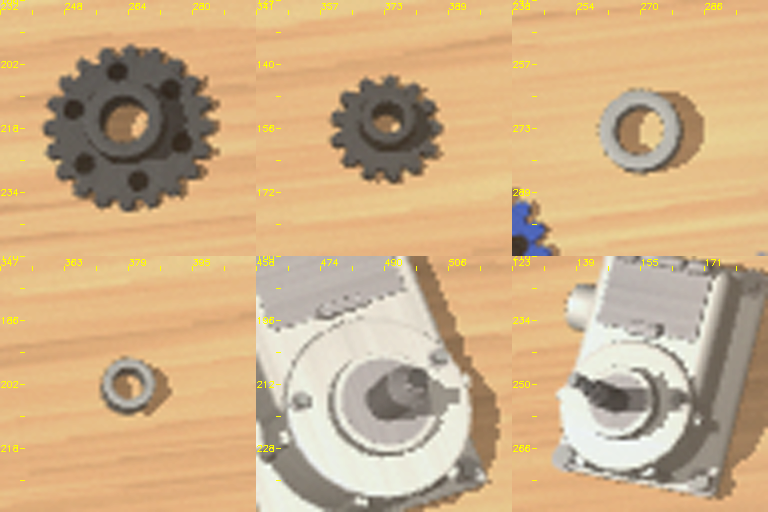

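View pics/ts.png

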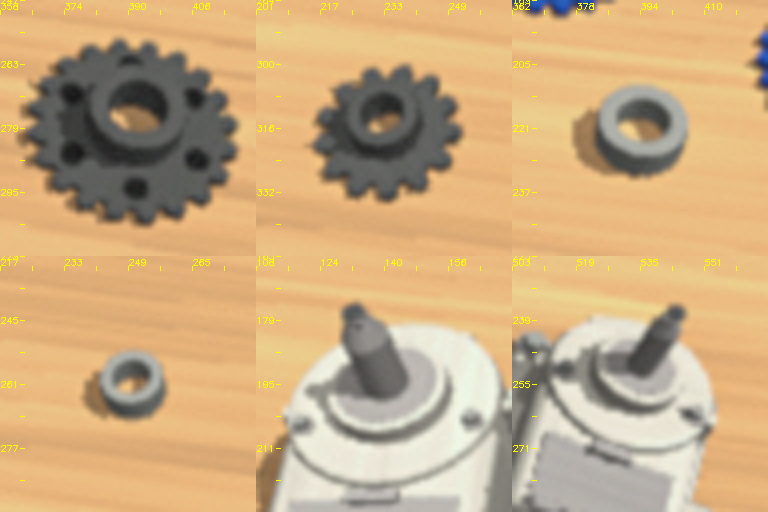

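Run:
```python
from h import *
def P(n,o,x,y,z,l): 
    u=o[0]+x/4-.4;v=o[1]+y/4-.4
    print(l,n,np.round(at(n,u,v,z),1))
P('top',(232,186),124,121,24,'bsp');P('top',(232,186),131,128,4,'bsp');P('scene',(358,247),136,110,24,'bsp')
P('top',(341,124),388-256,123,22,'ssp');P('top',(341,124),386-256,130,4,'ssp');P('scene',(201,284),383-256,107,22,'ssp')
P('top',(238,241),640-512,129,18,'bsl');P('scene',(362,189),642-512,119,18,'bsl')
P('top',(347,170),129,384-256,16,'ssl');P('scene',(217,229),132,374-256,16,'ssl')
P('top',(458,180),131,146,68,'bm');P('scene',(108,163),388-256,392-256,68,'bm seat');P('scene',(108,163),97,54,116,'bm tip')
P('top',(123,218),624-512,400-256,54,'sm');P('scene',(503,223),641-512,368-256,54,'sm seat');P('scene',(503,223),678-512,310-256,94,'sm tip');P('top',(123,218),580-512,380-256,94,'sm tip')
# hub, pulley etc rough
for l,(u,v) in dict(hub=(391,262),pul=(318,214),cam=(329,263),sing=(318,163)).items(): print(l,np.round(at('top',u,v,10),0))
```

```text
bsp top [567.4 122.6  24. ]
bsp top [568.3 121.4   4. ]
bsp scene [572.5 121.4  24. ]
ssp top [ 675.4 -123.8   22. ]
ssp top [ 678.1 -124.7    4. ]
ssp scene [ 678.2 -124.9   22. ]
bsl top [448.5 119.2  18. ]
bsl scene [449.3 118.6  18. ]
ssl top [ 572.4 -121.7   16. ]
ssl scene [ 573.4 -122.4   16. ]
bm top [ 504.6 -329.1   68. ]
bm seat scene [ 509.8 -327.3   68. ]
bm tip scene [ 505.9 -329.1  116. ]
sm top [508.2 346.2  54. ]
sm seat scene [509.1 349.5  54. ]
sm tip scene [508.3 349.3  94. ]
sm tip top [512.1 352.8  94. ]
hub [ 444. -130.   10.]
pul [562.   8.  10.]
cam [456.  -3.  10.]
sing [674.  -4.  10.]
```

```bash
cat >> h.py <<'E'
from scipy.spatial.transform import Rotation as Ro
def tool():
    o=ctrl.get_obs();return o,np.array(o['ee_pos']),Ro.from_rotvec(o['orientation']).as_matrix()
def watw(p,R,u,v,z):
    c=calibration('wrist');T=c['T_tool_cam']
    d=R@(T[:3,:3]@np.array([(u-c['cx'])/c['fx'],-(v-c['cy'])/c['fy'],-1.]));q=p+R@T[:3,3]
    return q+d*(z-q[2])/d[2]
def wproj(p,R,X):
    c=calibration('wrist');T=c['T_tool_cam']
    q=T[:3,:3].T@(R.T@(np.array(X,float)-p)-T[:3,3])
    return c['cx']+c['fx']*q[0]/-q[2],c['cy']-c['fy']*q[1]/-q[2]
E
python3 - <<'E'
from h import *
o,p,R=tool();print(np.round(R,3),np.round(p,1),o['qpos'])
for X in [(449,119,9)]:
    print(wproj(np.array([449,119,120.]),R,X),wproj(np.array([449,119,200.]),R,X))
E
```

```text
[[-0.     0.304 -0.953]
 [ 0.001 -0.953 -0.304]
 [-1.    -0.001 -0.   ]] [ 189.9 -595.   222.1] [-1.28098587e+00  4.23670722e-01  1.63048400e+00  1.76757949e-05
  1.08860181e+00 -1.89895187e-02]
(np.float64(320.90912448374525), np.float64(234.51710948160095)) (np.float64(320.98055906834816), np.float64(212.87593821742487))
```

Call:
move_arm --pt "259 714 -90 0 -0.6" --pt "259 714 -90 0 -0.6" --pt "259 714 -90 0 -0.6" --pt "259 714 -90 0 -0.6" --pt "259 714 -90 0 -0.6" --pt "259 714 -90 0 -0.6" --pt "259 714 -90 0 -0.6" --pt "259 714 -90 0 -0.6" --pt "259 714 -90 0 -0.6" --pt "259 714 -90 0 -0.6" --pt "259 714 -90 0 -0.6" --pt "259 714 -90 0 -0.6"

```text
t: 1.65
ee_pos: [444.1, 107.0, 133.7]
orientation: [2.055, 0.321, -2.055]
ft_force: [0.9, -0.8, -0.3]
width: 70.1
```

Call:
move_arm --pt "5 12 0 0 -0.6" --pt "5 12 0 0 -0.6" --pt "5 12 0 0 -0.6" --pt "5 12 0 0 -0.6"

```text
t: 2.15
ee_pos: [448.7, 117.6, 133.9]
orientation: [2.056, 0.319, -2.056]
ft_force: [0.6, -0.4, -0.0]
width: 70.3
```

```bash
cat > w.py <<'E'
# usage: w.py name u v w h s
import sys
from h import *
o,p,R=tool();im=get_image('wrist');n=sys.argv[1]
np.savez(f'pics/{n}.npz',p=p,R=R);cv2.imwrite(f'pics/{n}.png',im)
print(o['t'],np.round(p,1),np.round(o['ft_force'],1),round(o['width'],1))
E
python3 w.py w1
```

```text
2.15 [448.7 117.6 133.9] [ 0.6 -0.4 -0. ] 70.3
```

View pics/w1.png

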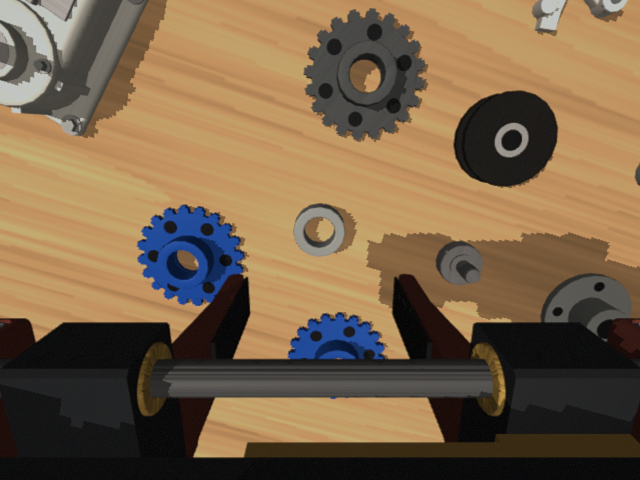

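Run:
```python
from h import *
d=np.load('pics/w1.npz');p,R=d['p'],d['R']
print(watw(p,R,319.5,229,18),watw(p,R,361.5,78.5,24), watw(p,R,366,75,4))
im=cv2.imread('pics/w1.png');crop(im,322,228,100,80,8,'pics/w1a.png')
```

```text
[451.45702305 119.58867859  18.        ] [564.85257508 124.8285134   24.        ] [571.30638362 121.28358514   4.        ]
```

View pics/w1a.png

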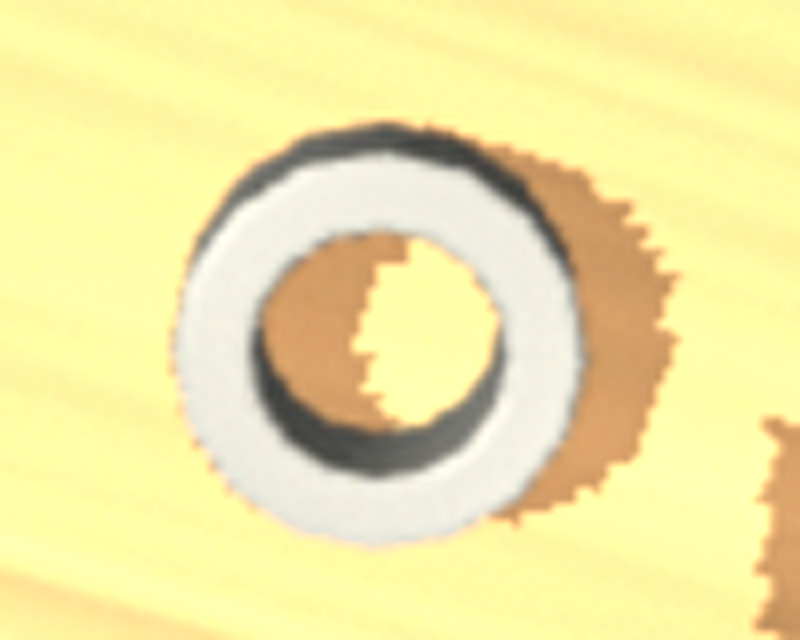

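Call:
move_arm --pt "0.8 1.7 -60 0 -0.4" --pt "0.8 1.7 -110 0 -0.4" --pt "0.8 1.7 -131 0 -0.4" --pt "0.8 1.7 -131 0 -0.4" --pt "0.8 1.7 -131 0 1" --pt "0.8 1.7 -131 0 1" --pt "0.8 1.7 -131 0 1" --pt "0.8 1.7 -131 0 1" --pt "0.8 1.7 -131 0 1" --pt "0.8 1.7 -131 0 1"

```text
t: 3.45
ee_pos: [449.9, 119.3, 3.3]
orientation: [2.057, 0.319, -2.055]
ft_force: [-0.2, -3.4, 6.6]
width: 41.2
```

Call:
move_arm --pt "0 0 60 0 1" --pt "0 0 120 0 1" --pt "0 -30 150 0 1" --pt "0 -466 150 0 1" --pt "0 -466 150 0 1" --pt "0 -466 150 0 1" --pt "0 -466 150 0 1" --pt "0 -466 150 0 1" --pt "0 -466 150 0 1" --pt "0 -466 150 0 1" --pt "0 -466 150 0 1" --pt "0 -466 150 0 1"

```text
t: 4.95
ee_pos: [449.2, -346.0, 152.6]
orientation: [2.057, 0.32, -2.058]
ft_force: [-0.7, 0.8, -1.0]
width: 41.3
```

```bash
python3 w.py w2
```

```text
4.95 [ 449.2 -346.   152.6] [-0.7  0.8 -1. ] 41.3
```

View pics/w2.png

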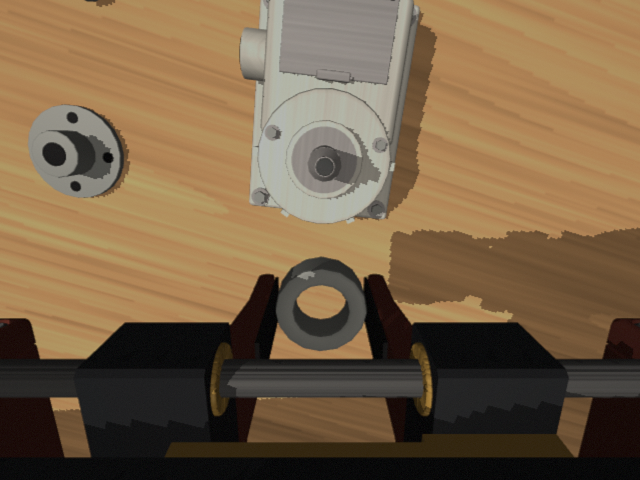

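Run:
```python
from h import *
d=np.load('pics/w2.npz');p,R=d['p'],d['R']
im=cv2.imread('pics/w2.png');crop(im,324,158,100,80,8,'pics/w2a.png');crop(im,321,304,100,100,6,'pics/w2b.png')
print(watw(p,R,325,167,116),watw(p,R,324,158,68),wproj(p,R,p+[0,0,15]))
```

```text
[ 505.91245453 -330.34786769  116.        ] [ 507.40915383 -329.60165883   68.        ] (np.float64(320.6151005594651), np.float64(310.08477256811204))
```

View pics/w2a.png

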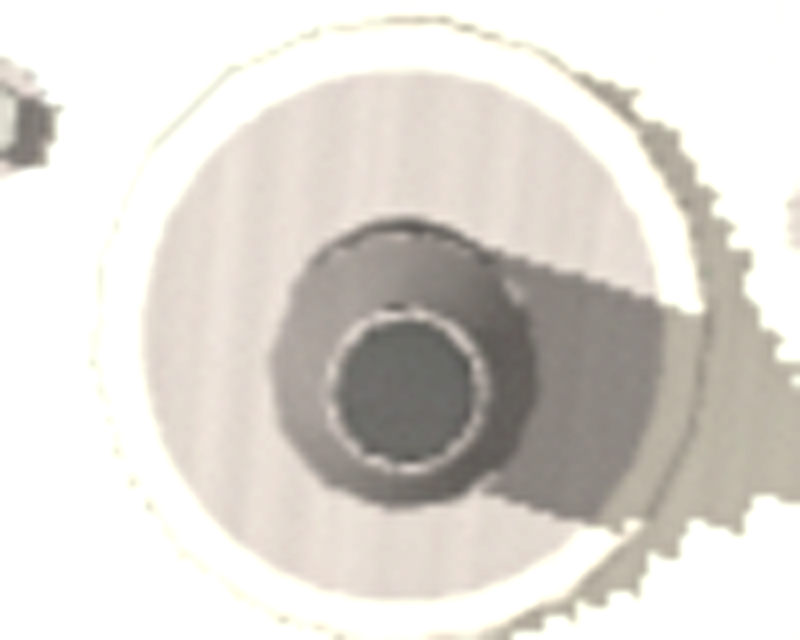

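View pics/w2b.png

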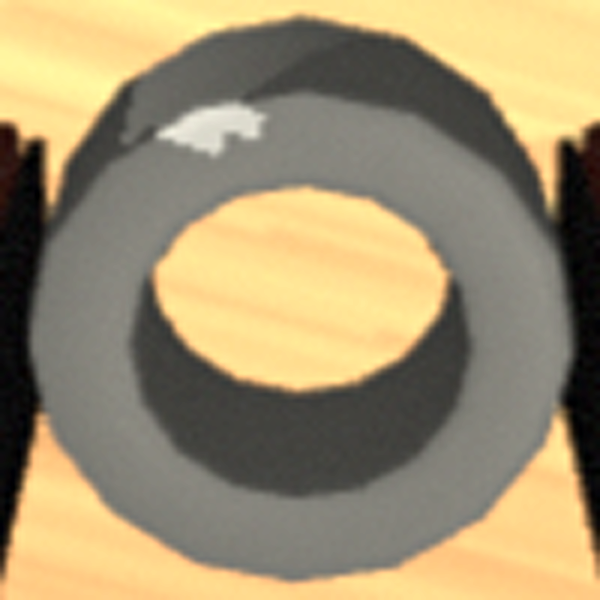

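Call:
move_arm --pt "57 16 0 0 1" --pt "57 16 0 0 1" --pt "57 16 0 0 1" --pt "57 16 -20 0 1" --pt "57 16 -45 0 1" --pt "57 16 -70 0 1" --pt "57 16 -80 0 1" --pt "57 16 -80.5 0 1" --pt "57 16 -80.5 0 1"

```text
t: 6.12
ee_pos: [506.5, -329.6, 73.0]
orientation: [2.057, 0.321, -2.056]
ft_force: [0.3, -0.4, -1.0]
width: 41.4
```

Call:
move_arm --pt "0 0 -1.5 0 1" --pt "0 0 -1.5 0 1" --pt "0 0 -1.5 0 0.7" --pt "0 0 -1.5 0 -0.4" --pt "0 0 -1.5 0 -0.4" --pt "0 0 -1.5 0 -0.4" --pt "0 0 40 0 -0.4" --pt "0 0 80 0 -0.4" --pt "-60 -15 90 0 -0.4" --pt "-60 -15 90 0 -0.4" --pt "-60 -15 90 0 -0.4"

```text
t: 7.5
ee_pos: [446.7, -344.8, 163.2]
orientation: [2.058, 0.32, -2.056]
ft_force: [1.4, -0.6, -0.3]
width: 61.5
```

```bash
python3 w.py w3; python3 -c "
from h import *
im=cv2.imread('pics/w3.png');crop(im,324,164,120,100,6,'pics/w3a.png')"
```

```text
7.5 [ 446.7 -344.8  163.2] [ 1.4 -0.6 -0.3] 61.5
```

View pics/w3a.png

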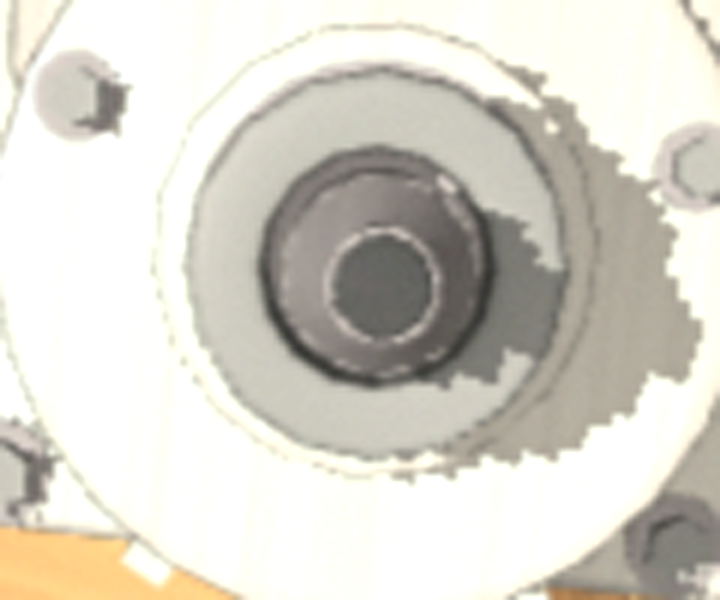

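Call:
move_arm --pt "126 223 -33 0 -0.2" --pt "126 223 -33 0 -0.2" --pt "126 223 -33 0 -0.2" --pt "126 223 -33 0 -0.2" --pt "126 223 -33 0 -0.2" --pt "126 223 -33 0 -0.2" --pt "126 223 -33 0 -0.2" --pt "126 223 -33 0 -0.2"

```text
t: 8.55
ee_pos: [572.7, -123.0, 130.2]
orientation: [2.058, 0.319, -2.057]
ft_force: [-0.1, 0.5, -0.0]
width: 52.8
```

```bash
python3 w.py w4; python3 -c "
from h import *
d=np.load('pics/w4.npz');print(wproj(d['p'],d['R'],(573,-122,16)))
im=cv2.imread('pics/w4.png');crop(im,322,232,100,80,8,'pics/w4a.png')"
```

```text
8.55 [ 572.7 -123.   130.2] [-0.1  0.5 -0. ] 52.8
(np.float64(319.91115583670825), np.float64(232.85319053931428))
```

View pics/w4.png

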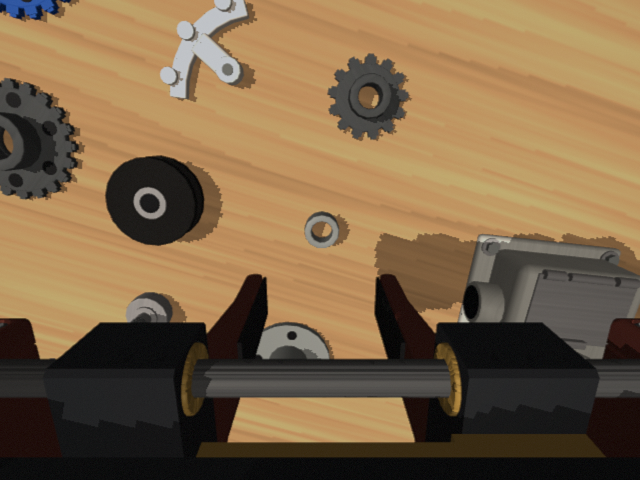

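View pics/w4a.png

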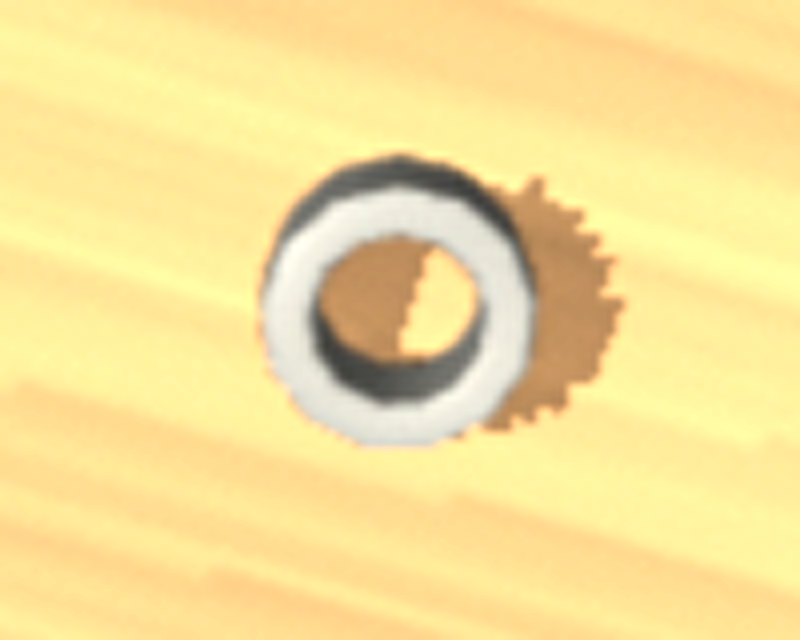

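Call:
move_arm --pt "1.8 0.2 -60 0 -0.2" --pt "1.8 0.2 -107 0 -0.2" --pt "1.8 0.2 -127 0 -0.2" --pt "1.8 0.2 -127 0 -0.2" --pt "1.8 0.2 -127 0 1" --pt "1.8 0.2 -127 0 1" --pt "1.8 0.2 -127 0 1" --pt "1.8 0.2 -127 0 1" --pt "1.8 0.2 -127 0 1" --pt "1.8 0.2 -127 0 1"

```text
t: 9.85
ee_pos: [575.0, -122.8, 4.0]
orientation: [2.059, 0.318, -2.055]
ft_force: [-0.2, -0.7, 6.7]
width: 26.5
```

Call:
move_arm --pt "0 0 60 0 1" --pt "0 0 120 0 1" --pt "-8 30 146 0 1" --pt "-124 455 146 0 1" --pt "-124 455 146 0 1" --pt "-124 455 146 0 1" --pt "-124 455 146 0 1" --pt "-124 455 146 0 1" --pt "-124 455 146 0 1" --pt "-124 455 146 0 1" --pt "-124 455 146 0 1" --pt "-124 455 146 0 1"

```text
t: 11.35
ee_pos: [450.5, 332.0, 149.7]
orientation: [2.057, 0.319, -2.055]
ft_force: [0.2, -0.5, 0.1]
width: 26.2
```

```bash
python3 w.py w5; python3 -c "
from h import *
d=np.load('pics/w5.npz');p=d['p'];print(wproj(p,d['R'],(508.5,349,94)),wproj(p,d['R'],(508.5,349,54)),wproj(p,d['R'],p+[0,0,12]))
im=cv2.imread('pics/w5.png');crop(im,*wproj(p,d['R'],(508.5,349,70)),100,80,8,'pics/w5a.png');crop(im,321,304,100,100,6,'pics/w5b.png')"
```

```text
11.35 [450.5 332.  149.7] [ 0.2 -0.5  0.1] 26.2
(np.float64(322.98246791133505), np.float64(161.473290426344)) (np.float64(322.6671173679994), np.float64(157.2089963791733)) (np.float64(320.6945835333472), np.float64(306.97255731571147))
```

View pics/w5.png

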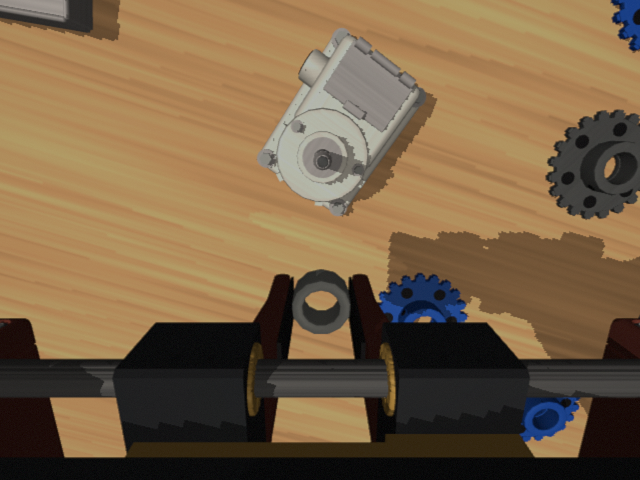

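View pics/w5a.png

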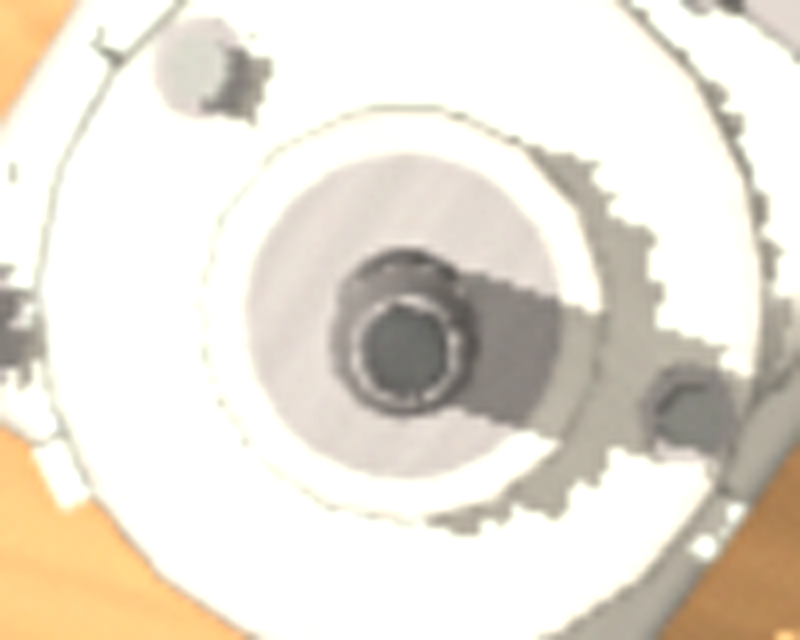

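View pics/w5b.png

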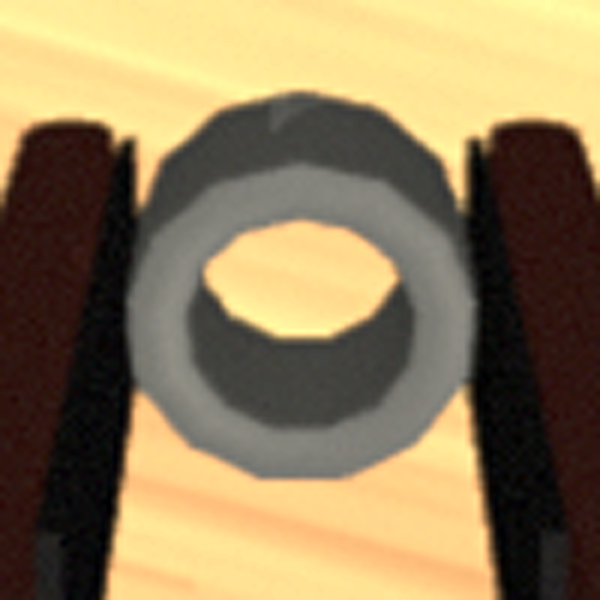

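Call:
move_arm --pt "58.2 17.6 0 0 1" --pt "58.2 17.6 0 0 1" --pt "58.2 17.6 0 0 1" --pt "58.2 17.6 -30 0 1" --pt "58.2 17.6 -55 0 1" --pt "58.2 17.6 -80 0 1" --pt "58.2 17.6 -91 0 1" --pt "58.2 17.6 -91.5 0 1" --pt "58.2 17.6 -91.5 0 1"

```text
t: 12.52
ee_pos: [508.9, 348.6, 58.7]
orientation: [2.058, 0.317, -2.056]
ft_force: [-0.1, 0.2, -0.2]
width: 26.2
```

Call:
move_arm --pt "0 0.5 -0.7 0 1" --pt "0 0.5 -0.7 0 0.7" --pt "0 0.5 -0.7 0 0.2" --pt "0 0.5 -0.7 0 -0.2" --pt "0 0.5 -0.7 0 -0.2" --pt "0 0.5 40 0 -0.2" --pt "0 0 80 0 -0.4" --pt "-58 -17 90 0 -0.4" --pt "-58 -17 90 0 -0.4" --pt "-58 -17 90 0 -0.4"

```text
t: 13.78
ee_pos: [451.4, 332.0, 149.1]
orientation: [2.06, 0.318, -2.055]
ft_force: [0.0, 0.4, -0.0]
width: 61.4
```

```bash
python3 w.py w6; python3 -c "
from h import *
d=np.load('pics/w6.npz');p=d['p']
im=cv2.imread('pics/w6.png');crop(im,*wproj(p,d['R'],(508.5,349,70)),100,80,8,'pics/w6a.png')"
```

```text
13.775 [451.4 332.  149.1] [ 0.   0.4 -0. ] 61.4
```

View pics/w6a.png

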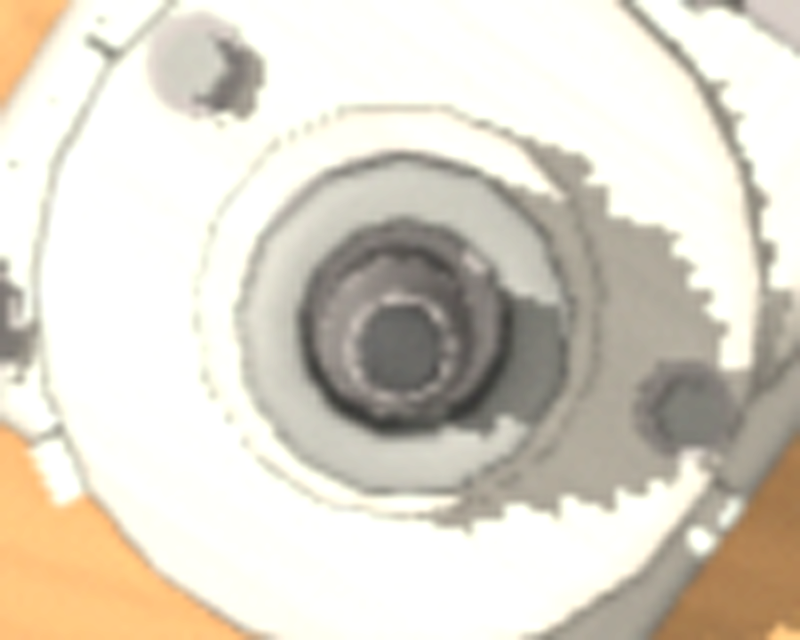

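Call:
move_arm --pt "118 -210 -15 0 -0.5" --pt "118 -210 -15 0 -0.5" --pt "118 -210 -15 0 -0.5" --pt "118 -210 -15 0 -0.5" --pt "118 -210 -15 0 -0.5" --pt "118 -210 -15 0 -0.5" --pt "118 -210 -15 0 -0.5"

```text
t: 14.7
ee_pos: [569.5, 123.3, 133.7]
orientation: [2.058, 0.319, -2.054]
ft_force: [0.5, 0.7, -0.4]
width: 65.6
```

```bash
python3 w.py w7; python3 -c "
from h import *
d=np.load('pics/w7.npz');p=d['p'];print(wproj(p,d['R'],(569,122,24)))
im=cv2.imread('pics/w7.png');crop(im,322,232,130,100,6,'pics/w7a.png')"
```

```text
14.7 [569.5 123.3 133.7] [ 0.5  0.7 -0.4] 65.6
(np.float64(322.19028109364336), np.float64(236.3192625798166))
```

View pics/w7.png

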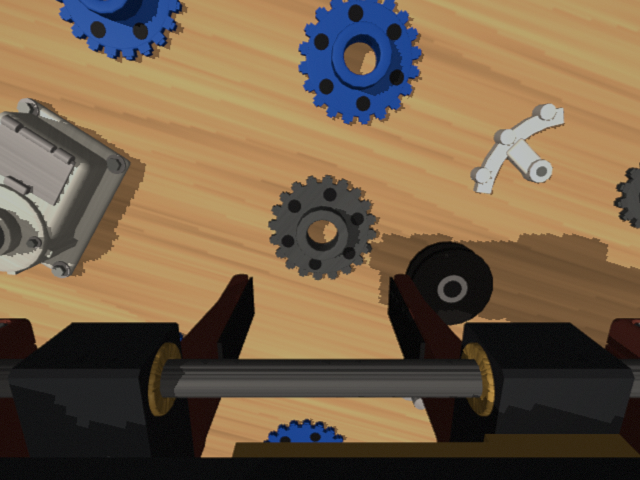

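View pics/w7a.png

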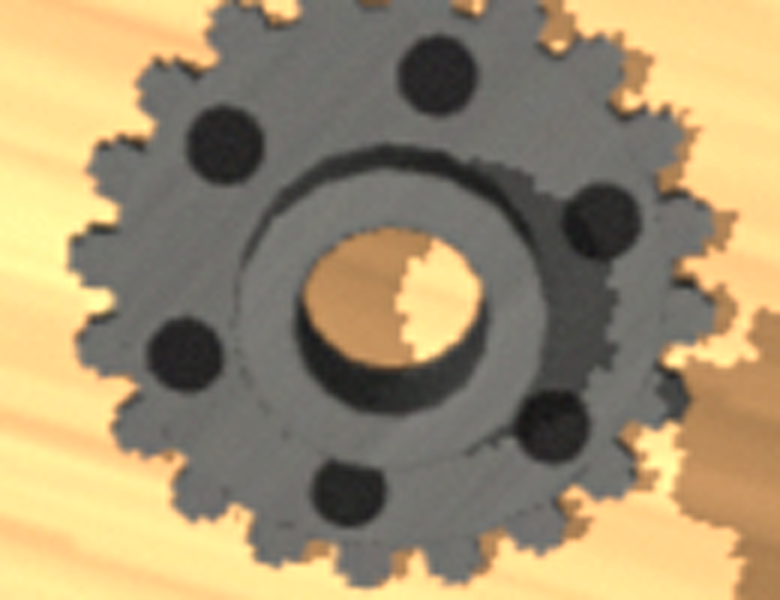

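Call:
move_arm --pt "0.9 -0.9 -60 0 -0.5" --pt "0.9 -0.9 -105 0 -0.4" --pt "0.9 -0.9 -125 0 -0.4" --pt "0.9 -0.9 -125 0 -0.4" --pt "0.9 -0.9 -125 0 1" --pt "0.9 -0.9 -125 0 1" --pt "0.9 -0.9 -125 0 1" --pt "0.9 -0.9 -125 0 1" --pt "0.9 -0.9 -125 0 1" --pt "0.9 -0.9 -125 0 1"

```text
t: 16.0
ee_pos: [570.9, 122.7, 9.6]
orientation: [2.06, 0.32, -2.053]
ft_force: [-0.9, 1.1, 6.2]
width: 41.0
```

Call:
move_arm --pt "0 0 60 0 1" --pt "0 0 120 0 1" --pt "-8 -30 150 0 1" --pt "-121 -468 150 0 1" --pt "-121 -468 150 0 1" --pt "-121 -468 150 0 1" --pt "-121 -468 150 0 1" --pt "-121 -468 150 0 1" --pt "-121 -468 150 0 1" --pt "-121 -468 150 0 1" --pt "-121 -468 150 0 1" --pt "-121 -468 150 0 1"

```text
t: 17.5
ee_pos: [449.1, -345.5, 159.0]
orientation: [2.061, 0.319, -2.056]
ft_force: [0.2, 0.4, -3.1]
width: 40.9
```

```bash
python3 w.py w8; python3 -c "
from h import *
d=np.load('pics/w8.npz');p=d['p'];print(wproj(p,d['R'],(506.2,-330,116)),wproj(p,d['R'],p+[0,0,14.4]))
im=cv2.imread('pics/w8.png');crop(im,321,304,120,100,6,'pics/w8b.png')"
```

```text
17.5 [ 449.1 -345.5  159. ] [ 0.2  0.4 -3.1] 40.9
(np.float64(325.2160861228831), np.float64(165.5469416624112)) (np.float64(320.63240480374674), np.float64(309.37832956500847))
```

View pics/w8.png

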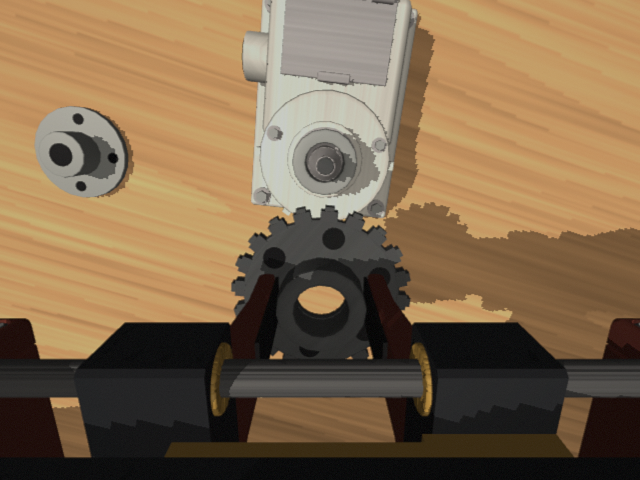

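View pics/w8b.png

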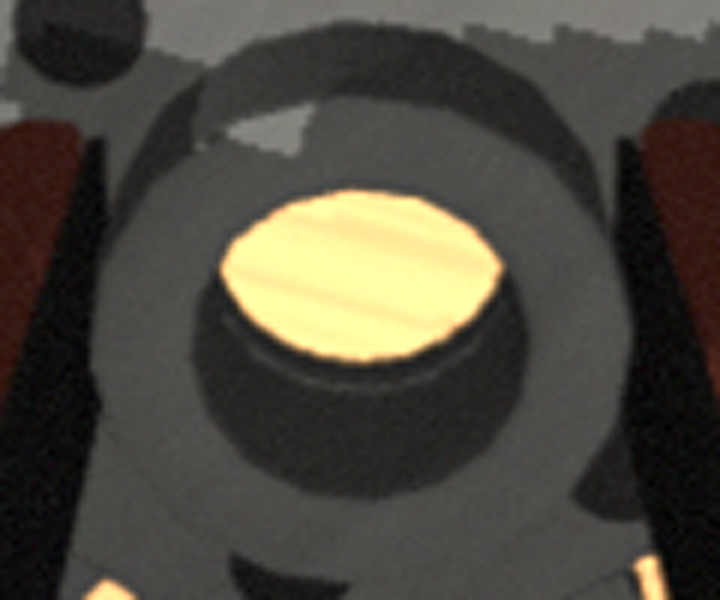

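Call:
move_arm --pt "57.1 15.6 0 0 1" --pt "57.1 15.6 0 0 1" --pt "57.1 15.6 0 0 1" --pt "57.1 15.6 -20 0 1" --pt "57.1 15.6 -40 0 1" --pt "57.1 15.6 -55 0 1" --pt "57.1 15.6 -62 0 1" --pt "57.1 15.6 -62.5 0 1" --pt "57.1 15.6 -62.5 0 1"

```text
t: 18.68
ee_pos: [506.7, -329.0, 97.0]
orientation: [2.061, 0.32, -2.054]
ft_force: [0.7, 0.4, -3.9]
width: 40.7
```

Call:
move_arm --pt "0 -0.7 -1 0 1" --pt "0 -0.7 -1 0 1" --pt "0 -0.7 -1 0 0.7" --pt "0 -0.7 -1 0 0.2" --pt "0 -0.7 -1 0 -0.4" --pt "0 -0.7 -1 0 -0.4" --pt "0 -0.7 40 0 -0.4" --pt "0 -0.7 70 0 -0.4" --pt "-57 -15 70 0 -0.4" --pt "-57 -15 70 0 -0.4" --pt "-57 -15 70 0 -0.4"

```text
t: 20.05
ee_pos: [450.1, -344.3, 167.4]
orientation: [2.062, 0.319, -2.054]
ft_force: [-0.2, -0.9, 0.3]
width: 61.7
```

```bash
python3 w.py w9; python3 -c "
from h import *
d=np.load('pics/w9.npz');p=d['p']
im=cv2.imread('pics/w9.png');crop(im,*wproj(p,d['R'],(506,-330,95)),130,100,6,'pics/w9a.png')"
```

```text
20.05 [ 450.1 -344.3  167.4] [-0.2 -0.9  0.3] 61.7
```

View pics/w9a.png

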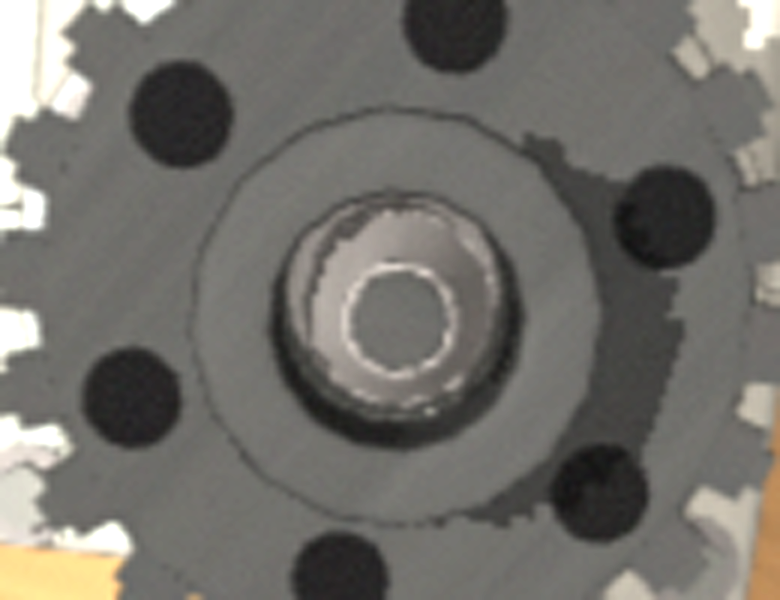

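Call:
move_arm --pt "227 220 -35 0 -0.2" --pt "227 220 -35 0 -0.2" --pt "227 220 -35 0 -0.2" --pt "227 220 -35 0 -0.2" --pt "227 220 -35 0 -0.2" --pt "227 220 -35 0 -0.2" --pt "227 220 -35 0 -0.2" --pt "227 220 -35 0 -0.2" --pt "227 220 -35 0 -0.2"

```text
t: 21.22
ee_pos: [676.9, -125.4, 132.6]
orientation: [2.062, 0.318, -2.054]
ft_force: [-0.1, 0.5, 0.2]
width: 52.6
```

```bash
python3 w.py wa; python3 -c "
from h import *
d=np.load('pics/wa.npz');p=d['p'];print(wproj(p,d['R'],(677,-124.5,22)))
im=cv2.imread('pics/wa.png');crop(im,322,232,130,100,6,'pics/waa.png')"
```

```text
21.225 [ 676.9 -125.4  132.6] [-0.1  0.5  0.2] 52.6
(np.float64(319.84339220889746), np.float64(234.74936931246154))
```

View pics/waa.png

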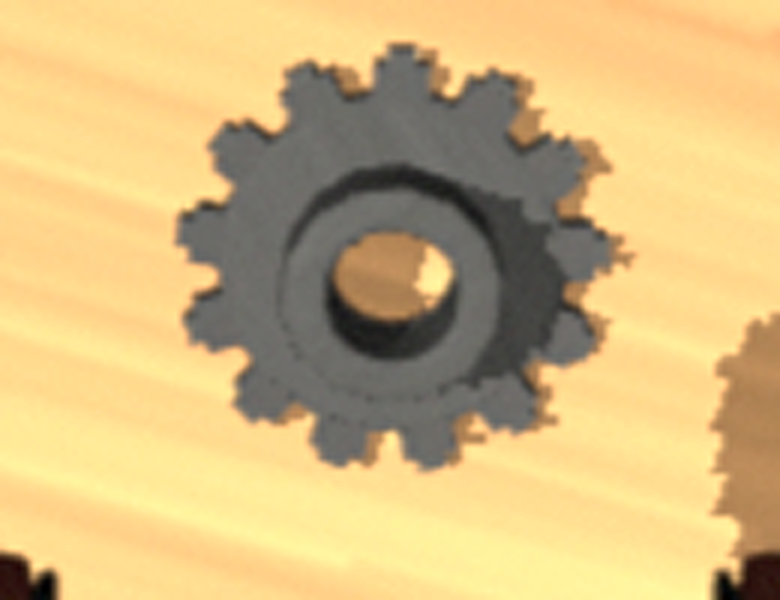

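Call:
move_arm --pt "3.6 0.4 -60 0 -0.2" --pt "3.6 0.4 -105 0 -0.2" --pt "3.6 0.4 -124 0 -0.2" --pt "3.6 0.4 -124 0 -0.2" --pt "3.6 0.4 -124 0 1" --pt "3.6 0.4 -124 0 1" --pt "3.6 0.4 -124 0 1" --pt "3.6 0.4 -124 0 1" --pt "3.6 0.4 -124 0 1" --pt "3.6 0.4 -124 0 1"

```text
t: 22.52
ee_pos: [681.6, -125.1, 10.3]
orientation: [2.064, 0.317, -2.051]
ft_force: [-0.7, 0.4, 6.6]
width: 29.1
```

Call:
move_arm --pt "0 0 60 0 1" --pt "0 0 120 0 1" --pt "-15 30 145 0 1" --pt "-229 457 145 0 1" --pt "-229 457 145 0 1" --pt "-229 457 145 0 1" --pt "-229 457 145 0 1" --pt "-229 457 145 0 1" --pt "-229 457 145 0 1" --pt "-229 457 145 0 1" --pt "-229 457 145 0 1" --pt "-229 457 145 0 1"

```text
t: 24.02
ee_pos: [451.2, 334.1, 155.6]
orientation: [2.062, 0.321, -2.049]
ft_force: [0.1, -0.2, -1.6]
width: 29.0
```

```bash
python3 w.py wb; python3 -c "
from h import *
d=np.load('pics/wb.npz');p=d['p'];print(wproj(p,d['R'],(508.7,349.5,94)),wproj(p,d['R'],p+[0,0,13]))
im=cv2.imread('pics/wb.png');crop(im,321,304,120,100,6,'pics/wbb.png')"
```

```text
24.025 [451.2 334.1 155.6] [ 0.1 -0.2 -1.6] 29.0
(np.float64(325.4033533729711), np.float64(162.89524281296826)) (np.float64(320.68911200279103), np.float64(307.8499431180477))
```

View pics/wb.png

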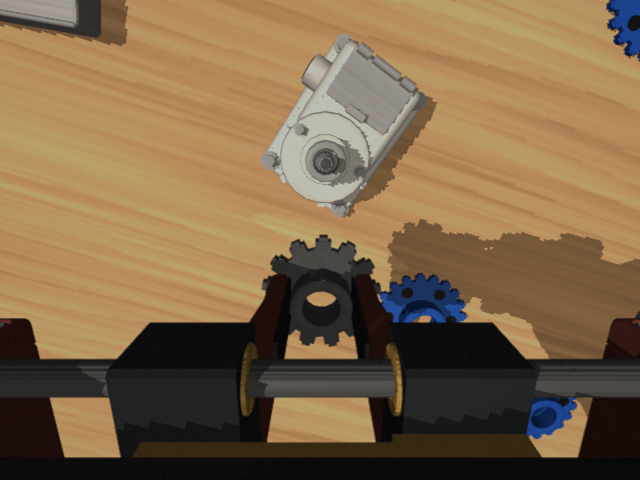

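View pics/wbb.png

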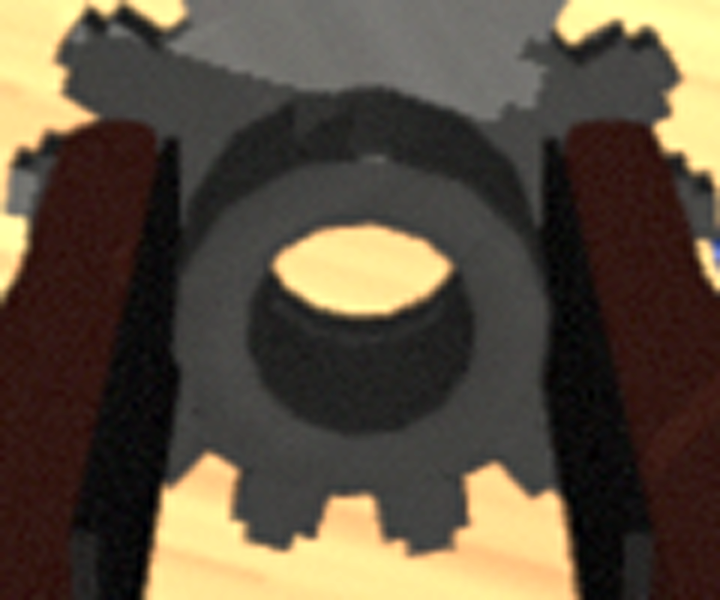

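Call:
move_arm --pt "57.5 15.4 0 0 1" --pt "57.5 15.4 0 0 1" --pt "57.5 15.4 0 0 1" --pt "57.5 15.4 -25 0 1" --pt "57.5 15.4 -45 0 1" --pt "57.5 15.4 -62 0 1" --pt "57.5 15.4 -74 0 1" --pt "57.5 15.4 -74.5 0 1" --pt "57.5 15.4 -74.5 0 1"

```text
t: 25.2
ee_pos: [509.5, 348.3, 81.0]
orientation: [2.063, 0.32, -2.049]
ft_force: [-0.3, 0.0, -2.0]
width: 29.3
```

Call:
move_arm --pt "-0.5 0.8 -0.7 0 1" --pt "-0.5 0.8 -0.7 0 1" --pt "-0.5 0.8 -0.7 0 0.7" --pt "-0.5 0.8 -0.7 0 0.2" --pt "-0.5 0.8 -0.7 0 -0.2" --pt "-0.5 0.8 -0.7 0 -0.2" --pt "-0.5 0.8 40 0 -0.2" --pt "-0.5 0.8 75 0 -0.2" --pt "-57 -15 80 0 -0.4" --pt "-57 -15 80 0 -0.4" --pt "-57 -15 80 0 -0.4"

```text
t: 26.58
ee_pos: [453.0, 333.7, 161.5]
orientation: [2.064, 0.32, -2.048]
ft_force: [-0.0, -0.8, -0.9]
width: 61.3
```

```bash
python3 w.py wc; python3 -c "
from h import *
d=np.load('pics/wc.npz');p=d['p']
im=cv2.imread('pics/wc.png');crop(im,*wproj(p,d['R'],(508.5,349,85)),120,100,6,'pics/wca.png')
s=get_image('scene');cv2.imwrite('pics/sc1.png',s);a=crop(s,140,195,100,100,4,'pics/x.png');b=crop(s,530,255,100,100,4,'pics/x.png');cv2.imwrite('pics/sc1a.png',np.hstack([a,b]))
"
```

```text
26.575 [453.  333.7 161.5] [-0.  -0.8 -0.9] 61.3
```

View pics/wca.png

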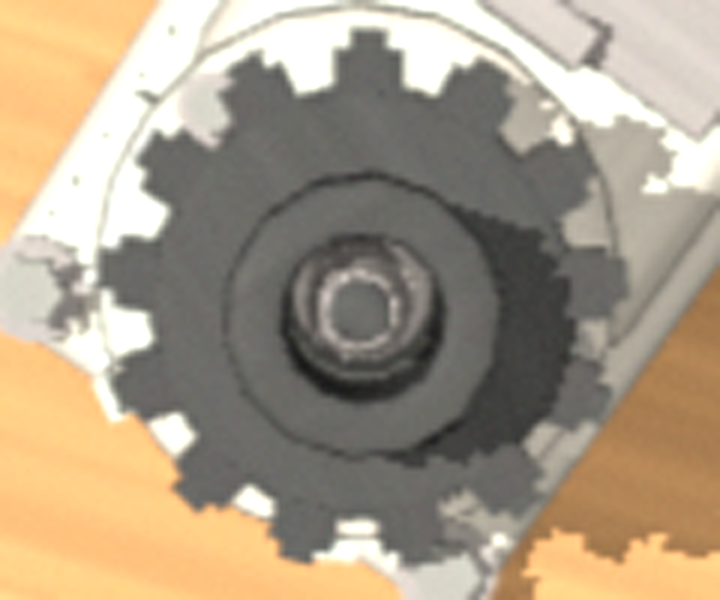

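View pics/sc1a.png

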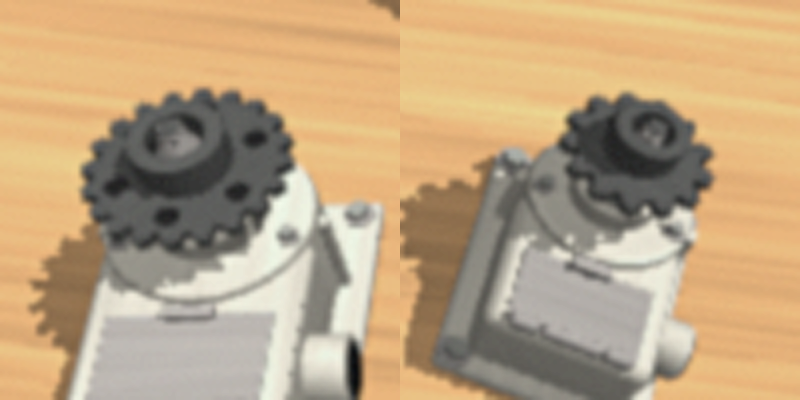

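Run:
```python
from h import *
s=cv2.convertScaleAbs(cv2.imread('pics/sc1.png'),alpha=1.6)
def tile(c,seat,cs,u,v):
    b=cv2.resize(s[v-50:v+50,u-50:u+50],(400,400),interpolation=cv2.INTER_CUBIC)
    for z,r,col in cs:
        a=np.linspace(0,2*np.pi,90)
        q=np.array([proj('scene',(c[0]+r*np.cos(t),c[1]+r*np.sin(t),seat+z)) for t in a])
        q=((q-[u-50,v-50]+.4)*4).astype(np.int32);cv2.polylines(b,[q],True,col,1)
    return b
a=tile((506.2,-330),68,[(24,45,(0,255,0)),(42,21,(0,0,255)),(18,45,(255,255,0))],140,195)
b=tile((508.7,349.5),54,[(22,30,(0,255,0)),(38,15,(0,0,255)),(16,30,(255,255,0))],530,255)
cv2.imwrite('pics/ov.png',np.hstack([a,b]))
```

```text
(no output)
```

View pics/ov.png

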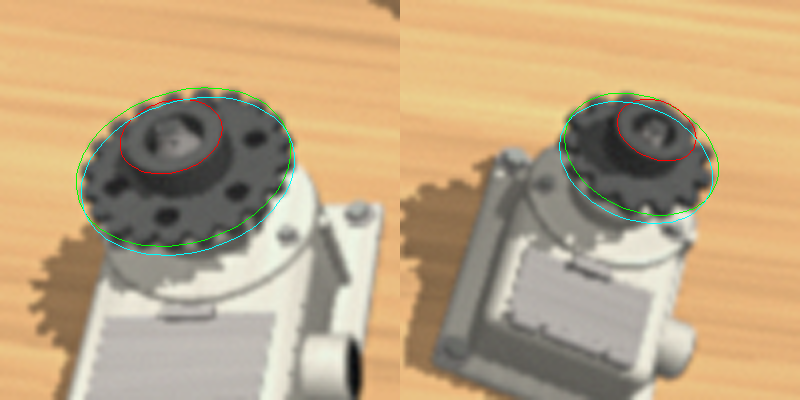

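Run:
```python
from h import *
cv2.imwrite('pics/t1.png',get_image('top'))
```

```text
(no output)
```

View pics/t1.png

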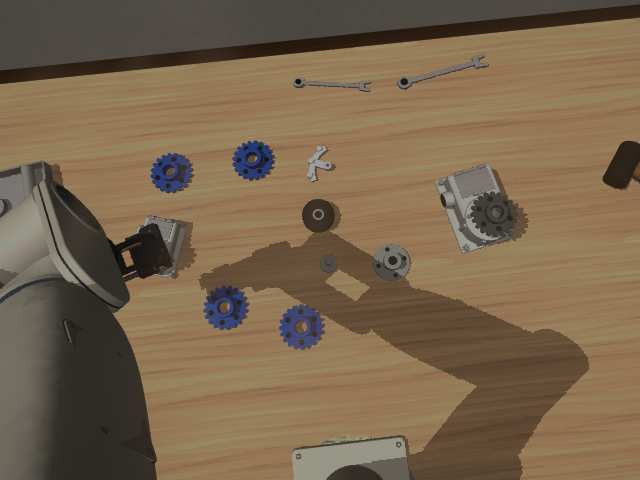

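The bystanders and blue decoys sit where they started, and the big stack is in place at (492,213). Handing in.

```bash
python3 -c "
from workcell import ctrl
print(ctrl.close_job())"
```

```text
the job is handed in; nothing more can be done
None
```

Both shafts are fitted: the big sleeve then the big sprocket on the big housing, and the small sleeve then the small sprocket on the small housing, each sprocket boss up. I handed the job in at about 26.7 s, with the gripper open and well clear.

- **Seating:** The wrist pictures show both shafts through the sleeve and sprocket bores. In the scene view, the sprocket outlines projected at full-seat height (sprocket flat on the seated sleeve) matched the picture to about 1–2 mm.
- **Bystanders:** The drive hub, pulley, cam follower, singulator and blue sprockets lie where they started in the top view.
- **Forces:** The highest force at the end of any move was about 7 N.
- **Disagreement:** My position readings for the small sprocket differed by 3–5 mm between cameras. I went by the wrist camera, and the part sat centred in the gripper once picked up.

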